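# Trim the belt grinder's speed controller

## Robot

A 6-joint arm with a two-finger parallel gripper is mounted at the origin on the work surface. World frame = base frame: x ahead of the robot, y to its left, z up, the work surface at z = 0. Lengths are in m, angles in degrees, forces in N, time in s.
With the tool pointing down it reaches from about 0.325 to 0.875 m from the base axis. Payload 4.4 kg.
Tool frame: the origin (TCP) lies at the centre of the arm's flange, where the gripper is bolted on; the fingertips stand 173 mm ahead of it and the grasp point (between the pads) lies 155 mm ahead of it (arm.pinch_z is the distance from the TCP to the grasp point, in m); z points along the fingers, y is the line along which they close (so a half turn about z gives the same grasp; the last joint's range is limited). The gripper opens to 85 mm and grips with 20 to 120 N. Pads are 22 mm wide; open, the fingers measure 114 mm over their backs; the gripper's body (76 mm by 85 mm) begins 54 mm behind the grasp point. The pads swing forward as they close: fully open they stand 13 mm farther back than shut.
Start: joints at [-8.623, 11.837, 88.321, -0, 79.842, -8.623], TCP at [0.575, -0, 0.405] pointing down, gripper open.
Joint ranges: [-156.59, 156.59], [-49.26, 127.26], [12.9, 141.05], [-63.56, 243.56], [4.71, 150.69], [-161.64, 161.64]. Speed limits (degrees/s): [159.86, 159.86, 180, 180, 180, 180].

## Interface

Orientations are given as a 3x3 rotation matrix whose columns are the frame's x, y, z axes.
In Python, from rig import arm gives the robot as it stands.
- The arm moves only by the tool apply_moves, never from a script. Its argument "commands" is a list of rows, each an object with "translation": the shift along the tool's x, y, z in cm, a list of three; "twist": the turn, a rotation vector about the tool's x, y, z in degrees, a list of three; "hand": the closure in counts, from 0 (fully open) to 255 (shut). A call has exactly 5 rows; each row is the pose to reach, as a shift and turn from the pose commanded when the call began, along the tool's axes at that moment; what a row does not reach only later rows make up. A row lasts 1/12 s, in which the tool goes at most 41.7 mm and 7.16 degrees, less where a joint would pass 70% of its speed; a pose out of reach is approached as far as the arm can. A call with a gripper value outside its range is refused whole. The fingers move at their own pace and stop on an object; "newtons" is the grip in N (left out, the last holds). Time passes only in rows, so rows that repeat a pose let the fingers close, or fill a call up. It gives the time, the measured TCP pose, the force, the opening and the grip force at its end, in the units of the state.
- arm.read_state(): the state, without advancing time (a new reading comes with each control period).
- arm.snapshot(name): name is "scene" or "side" or "wrist"; returns the picture (420x560x3 uint8, red, green, blue); there is no depth.
- arm.camera_info(name): a dict with "camera_matrix" (3x3 intrinsics, pixels), "dist_coeffs" ([k1, k2, p1, p2, k3] as OpenCV has them; the pictures are not rectified), "extrinsics" (4x4, takes a point from world to camera coordinates). Camera axes: x right, y down, z forward; pixel columns grow to the right and rows downward; lengths in m; the calibration is good to about 2 mm. A picture is of the moment at which its call begins: read the wrist's pose just before it. camera_info takes no time and is no camera call; for the wrist camera it gives the pose at the moment of the call.
- arm.close_job(): hands the job in; it is judged then, once.
Trained networks look in the newest picture that a camera, given by its name, has taken for a name from the list of things; names that differ only in an ending like _2 or _b are one class to them, and where a whole thing is asked for, a point or a joint stands for the part that bears it (a point fixed in the world has none). Each returns a list of dicts, best first, with "conf" (0 to 1); they miss things now and then, are a little off and sometimes report something else, mostly with a low value. They report only what shows in the picture. A call takes as long as a camera call. They do not tell look-alikes from the thing itself.
- arm.silhouettes(query, camera): "pixels" (420x560 bool, what is visible of it) and "at" ([column, row] in pixels, amid what is visible of it).
The state is a dict: "clock": time; "qpos": joint angles; "qvel": joint speeds; "tau": joint torques, N m; "ee_pos": TCP position; "eef_rot": TCP orientation; "contact_force": force on the tool from outside, world axes, zero at the start; "torque": the same for the moment, N m; "grip_width": finger opening in m; "finger_force": force on a finger pad.
Only numpy, scipy, OpenCV 4.12 (cv2) and the standard library are available. Lean on these libraries where they do the work, as an engineer would, in place of code of your own. Each camera call takes 0.05 s, during which the arm holds its last target. There are 200 camera calls.

## Task

Take the plastic tuning tool from its wooden holder, feel its blade into the slot of the sprung trimmer screw in the square collar of the speed controller, and turn the screw clockwise until the meter needle points at the set index. Press gently: the trimmer breaks at about 15 N. Then stand the tool back in its holder and leave the other things on the bench alone.

Things in the scene. Friction and masses are not known exactly. Their poses are not given: they have to be found in the camera images.
- controller: Motor speed controller on its back, fixed to the bench: grey box 160 (x) by 220 (y) by 56 mm high, black face on top. Origin: centre of its underside. Meter in its +y half; trimmer collar centred at x -35, y -60 mm on its face.
- trimmer: Trimmer: square aluminium collar 36 by 36 by 22 mm high, fixed on the face, axes as the controller's; origin: centre of its foot (56 mm high). In its well is a brass screw 14.5 mm across with one straight slot right across, 4 mm wide, 4 mm deep. Slot direction at the start: not measured, within 0.5 rad of the controller's x axis. Turning takes about 0.03 N m; it stays where left.
- well (a point): Centre of the well's mouth, at the collar's rim; well 15 mm across, 2 mm chamfer. The screw's face is 5 to 12 mm below, not measured. The screw is sprung: it sinks up to 2.5 mm when pressed (1.4 N to start, 1.8 N per mm, 6 N fully down), then is rigid. A blade pressed on the face and turned drops 4 mm into the slot when lined up.
- needle (a joint): Meter needle, rad: grows clockwise seen from above. It follows the screw 1 rad for 1 rad: turning the screw clockwise from above raises it. At 0 it points 0.6 rad anticlockwise of the controller's x axis. Starts between 0 and 0.3; the screw's stops are at 0 and 1.5.
- needle_tip (a point): Tip of the dark needle, 40 mm from its pivot (at x -30, y 45 mm in the controller's frame). It swings over the pale dial inside the grey square bezel.
- index_tip (a point): Point where the needle's tip must come, 40 mm from the same pivot. The set index is a short thick black T-shaped flag at the dial's outer edge, just beyond this point on the line from the pivot. Starts 0.4 to 1.05 rad clockwise of the needle; it does not move.
- tuner: Tuning tool, white plastic, 97 mm long, 40 g, upright in the holder. Origin: middle of the blade's lower edge, z up the tool. Blade 10 mm wide (x), 2.4 thick (y) up to z 9 mm, its lowest 2 mm cut to 8 by 1.6; round shank 12 mm across to z 48; flange 26 mm across to z 51, resting on the holder; flat handle 30 wide (x), 14 thick (y) to z 97: grip it across its thickness.
- holder: Holder for the tool: block of pale wood 56 by 56 by 60 mm high, fixed, with an upright hole 17 mm across through its middle. Origin: centre of its underside. With the tool home, the tool's origin is on the hole's axis, 12 mm above this origin.
- tape: Bystander: blue roll of tape, 100 mm across, 25 mm high, lying flat. Origin: centre of its underside.
- spraycan: Bystander: dark spray can, 60 mm across, 170 mm high, upright. Origin: centre of its underside.
- screwdriver: Bystander: steel screwdriver lying on the bench. Origin: on its underside, about mid length.
- blank: Bystander: flat steel knife blank about 220 mm long, 32 mm wide, 5 mm thick, lying flat. Origin: on its underside, about mid length.
Mind the look-alikes: they are no part of the job. Of the things shaped like the tuner, the white one is meant.

How it is judged:
By the outcome, as a careful person would: the job done as asked, in the order asked, and still so for the second after the job is handed in, with the robot touching nothing.
It also fails if it takes over 58 s, if anything falls off the work surface, if the arm or the gripper's body presses on something with over 40 N, if the wrist force passes 120 N, or if a joint passes its speed limit or range.

## Working session

There is one attempt and no reset: what is moved stays moved. The work goes in short steps, Python scripts to look and compute and a tool call to move; the robot and the scene stay as the last step left them, time stands still between calls to the robot, and variables do not carry over. Pictures are saved under pics/ and viewed, at most 10 in all, crops included, and the job is handed in when it is done.

Besides the shell and the picture viewer there is one more tool, called after "Request:" as a command line: name --argument value ..., lists and objects as JSON in quotes. apply_moves: Moves the arm, as the interface text tells. Its arguments: {"type":"object","properties":{"commands":{"type":"array","items":{"type":"object","properties":{"translation":{"type":"array","items":{"type":"number"}},"twist":{"type":"array","items":{"type":"number"}},"hand":{"type":"number"}}}},"newtons":{"type":"number"}},"required":["commands"]}

```bash
mkdir -p pics; ls
python3 - <<'E'
from rig import arm
import cv2,numpy as np
a=arm.snapshot("scene");b=arm.snapshot("side");w=arm.snapshot("wrist")
for n,i in zip(["scene","side","wrist"],[a,b,w]): cv2.imwrite(f"pics/{n}0.png",i[:,:,::-1])
cv2.imwrite("pics/raw_all.png",np.hstack([cv2.resize(x,None,fx=.7,fy=.7)[:,:,::-1] for x in (a,b)]))
for c in ("scene","side","wrist"):
  print(c,{k:np.round(v,4).tolist() for k,v in arm.camera_info(c).items()})
  for q in ("tuner","holder","controller","trimmer","spraycan"):
    print(q,[(round(float(d["conf"]),2),np.round(d["at"],1).tolist(),int(d["pixels"].sum())) for d in arm.silhouettes(q,c)])
print(arm.read_state()["clock"])
E
```

```text
pics
scene {'camera_matrix': [[472.5514, 0.0, 276.3512], [0.0, 472.5514, 213.5221], [0.0, 0.0, 1.0]], 'dist_coeffs': [-0.0123, 0.0, 0.0, 0.0, 0.0], 'extrinsics': [[-0.0954, 0.9954, 0.0124, 0.0484], [0.8194, 0.0856, -0.5668, -0.4617], [-0.5652, -0.0439, -0.8238, 1.3861], [0.0, 0.0, 0.0, 1.0]]}
tuner [(0.55, [157.5, 193.7], 318), (0.54, [119.7, 161.5], 352), (0.5, [157.8, 158.0], 227), (0.39, [164.3, 176.8], 674)]
holder [(0.82, [163.4, 174.4], 747)]
controller [(0.58, [320.3, 198.2], 6963)]
trimmer [(0.87, [302.0, 169.8], 282)]
spraycan [(0.65, [432.1, 258.2], 2153)]
side {'camera_matrix': [[394.5706, 0.0, 278.1191], [0.0, 394.5706, 208.7974], [0.0, 0.0, 1.0]], 'dist_coeffs': [0.0332, 0.0, 0.0, 0.0, 0.0], 'extrinsics': [[0.8912, -0.4535, 0.0089, -0.552], [-0.2818, -0.569, -0.7725, 0.249], [0.3554, 0.686, -0.6349, 0.6467], [0.0, 0.0, 0.0, 1.0]]}
tuner [(0.83, [324.4, 399.0], 626), (0.59, [328.4, 321.6], 426), (0.57, [290.0, 343.5], 439)]
holder [(0.89, [286.0, 360.9], 1863)]
controller [(0.96, [223.6, 223.4], 6361)]
trimmer [(0.59, [206.7, 222.6], 326)]
spraycan [(0.92, [257.0, 143.6], 967)]
wrist {'camera_matrix': [[304.4194, 0.0, 277.4165], [0.0, 304.4194, 212.1741], [0.0, 0.0, 1.0]], 'dist_coeffs': [-0.0163, 0.0, 0.0, 0.0, 0.0], 'extrinsics': [[1.0, -0.0007, -0.0005, -0.5757], [-0.0005, -0.9657, 0.2596, -0.0331], [-0.0007, -0.2596, -0.9657, 0.3791], [0.0, 0.0, 0.0, 1.0]]}
tuner []
holder []
controller [(0.96, [233.5, 94.5], 33367)]
trimmer [(0.55, [184.8, 154.5], 1679)]
spraycan []
0.9
```

View pics/raw_all.png

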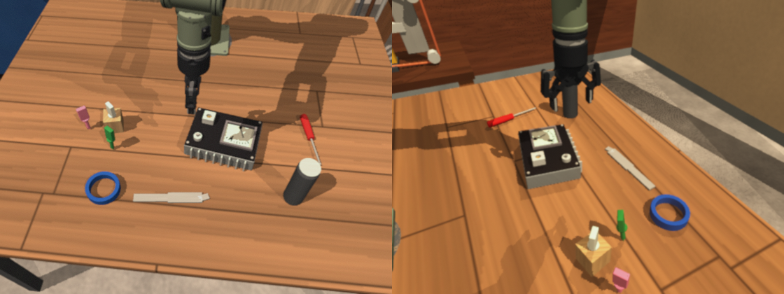

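View pics/wrist0.png

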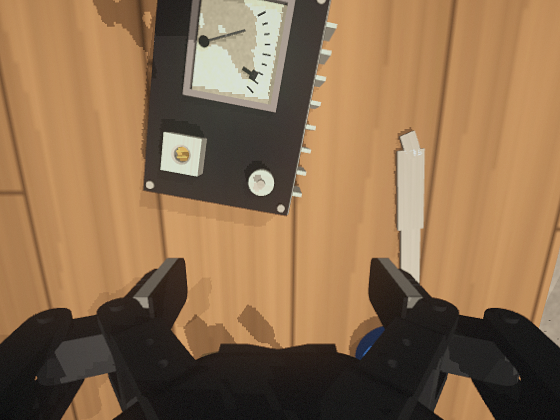

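The three tuner-shaped things in the scene picture (560x420 px) are pink at (119,161), white in the wooden block at (158,158), and green at (157,194). The white one in the holder fits the description. In the wrist picture the collar is at (183,154), the needle pivot at (204,41) and the index flag near (252,73).

```bash
cat > h.py <<'E'
from rig import arm
import cv2,numpy as np
def cam(n):
    c=arm.camera_info(n); return [np.array(c[k],float) for k in("camera_matrix","dist_coeffs","extrinsics")]
def ray(C,p):
    K,d,E=C; u=cv2.undistortPoints(np.array([[p]],float),K,d)[0,0]
    R,t=E[:3,:3],E[:3,3]; return -R.T@t, R.T@np.array([u[0],u[1],1])
def plane(C,p,z):
    o,v=ray(C,p); return o+v*(z-o[2])/v[2]
def proj(C,P):
    K,d,E=C; r,_=cv2.Rodrigues(E[:3,:3]); return cv2.projectPoints(np.array(P,float).reshape(-1,3),r,E[:3,3],K,d)[0][:,0]
E
python3 - <<'E'
from h import *
s=arm.read_state(); print(s["ee_pos"],np.round(s["eef_rot"],3).tolist(),s["qpos"])
I={n:cv2.imread(f"pics/{n}0.png") for n in("scene","side","wrist")}
cr=lambda i,x,y,w,h:cv2.resize(i[y:y+h,x:x+w],(400,300),interpolation=cv2.INTER_CUBIC)
cv2.imwrite("pics/crop1.png",np.vstack([np.hstack([cr(I["scene"],100,130,100,75),cr(I["side"],250,310,100,75)]),np.hstack([cr(I["wrist"],154,131,60,45),cr(I["wrist"],180,0,140,105)])]))
W=cam("wrist")
for p,z in [((183,154),.078),((204,41),.06),((150,185),.056),((281,209),.056),((321,1),.056)]: print(p,plane(W,p,z).round(4))
S,D=cam("scene"),cam("side")
def tri(p,q):
    (o,v),(a,b)=ray(S,p),ray(D,q); k=np.linalg.lstsq(np.c_[v,-b],a-o,rcond=None)[0]
    return (o+k[0]*v).round(4),(a+k[1]*b).round(4)
print(tri((157.8,158),(290,343.5)))
E
```

```text
[5.75002313e-01 3.26100918e-06 4.04699487e-01] [[-0.0, 1.0, -0.0], [1.0, 0.0, -0.0], [-0.0, -0.0, -1.0]] [-8.62113461e+00  1.18364599e+01  8.83203106e+01 -1.59111058e-03
  7.98436656e+01 -8.62257379e+00]
(183, 154) [0.485  0.0444 0.078 ]
(204, 41) [0.5072 0.1472 0.06  ]
(150, 185) [0.4405 0.0104 0.056 ]
(281, 209) [ 0.5795 -0.0159  0.056 ]
(321, 1) [0.6159 0.1815 0.056 ]
(array([ 0.4972, -0.2668,  0.0817]), array([ 0.5005, -0.2709,  0.0806]))
```

View pics/crop1.png

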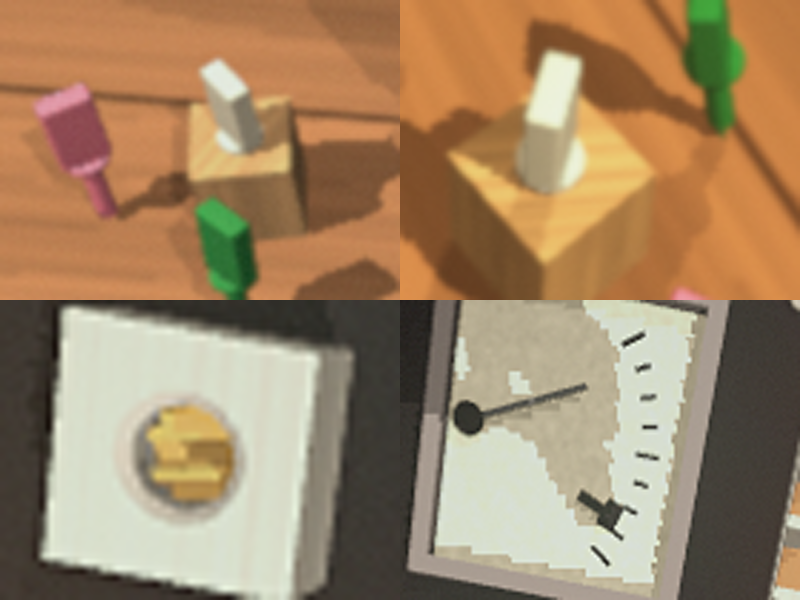

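White tool in the wooden block is confirmed: at scene (158,158), standing beside the pink and green look-alikes. I'm moving above it for a close look.

Request:
apply_moves --commands '[{"translation": [-4, -1.5, 1], "twist": [0, 0, 0], "hand": 60}, {"translation": [-8, -3, 2], "twist": [0, 0, 0], "hand": 60}, {"translation": [-12, -4.5, 3], "twist": [0, 0, 0], "hand": 60}, {"translation": [-16, -6, 4], "twist": [0, 0, 0], "hand": 60}, {"translation": [-19.5, -7.5, 5.5], "twist": [0, 0, 0], "hand": 60}]' --newtons 40

```text
clock: 1.32
ee_pos: [0.5025, -0.1898, 0.3533]
eef_rot: [[-0.001, 1.0, 0.003], [1.0, 0.001, -0.002], [-0.002, 0.003, -1.0]]
contact_force: [1.3, -0.4, 0.7]
grip_width: 0.0655
finger_force: 0.0
```

Request:
apply_moves --commands '[{"translation": [-4, 0, 0], "twist": [0, 0, 0], "hand": 110}, {"translation": [-7.5, 0, 0], "twist": [0, 0, 0], "hand": 110}, {"translation": [-7.5, 0, 0], "twist": [0, 0, 0], "hand": 110}, {"translation": [-7.5, 0, 0], "twist": [0, 0, 0], "hand": 110}, {"translation": [-7.5, 0, 0], "twist": [0, 0, 0], "hand": 110}]'

```text
clock: 1.73
ee_pos: [0.5028, -0.263, 0.3523]
eef_rot: [[0.001, 1.0, -0.0], [1.0, -0.001, 0.001], [0.001, -0.0, -1.0]]
contact_force: [0.6, 0.3, 0.6]
grip_width: 0.0483
finger_force: 0.0
```

Run:
```python
from h import *
s=arm.read_state(); print(s["clock"],s["ee_pos"].round(4) if hasattr(s["ee_pos"],"round") else s["ee_pos"],s["grip_width"])
W=cam("wrist");i=arm.snapshot("wrist");cv2.imwrite("pics/w1.png",i[:,:,::-1])
np.savez("w1.npz",*W)
print(proj(W,[(0.499,-.269,.109),(0.499,-.269,.06)]))
for d in arm.silhouettes("tuner","wrist")+arm.silhouettes("holder","wrist"): print(d["conf"],d["at"],cv2.minAreaRect(np.argwhere(d["pixels"])[:,::-1].astype(np.float32)))
cv2.imwrite("pics/w1c.png",cv2.resize(i[100:325,150:450,::-1],(800,600),interpolation=cv2.INTER_CUBIC))
```

```text
1.7333 [ 0.5028 -0.263   0.3523] 0.048342696922433724
[[271.35495048 231.9917653 ]
 [272.45667456 214.3431691 ]]
0.93 [298.8, 150.2] ((312.1922912597656, 155.96151733398438), (97.34988403320312, 30.785863876342773), 33.690067291259766)
0.91 [236.9, 309.7] ((246.55880737304688, 304.2646484375), (25.381790161132812, 76.48836517333984), 59.036251068115234)
0.79 [266.7, 220.7] ((267.7500305175781, 220.75003051757812), (33.23401641845703, 48.08325958251953), 45.0)
0.64 [273.8, 195.3] ((270.3668518066406, 209.07748413085938), (70.08328247070312, 64.0127182006836), 76.90811157226562)
```

View pics/w1c.png

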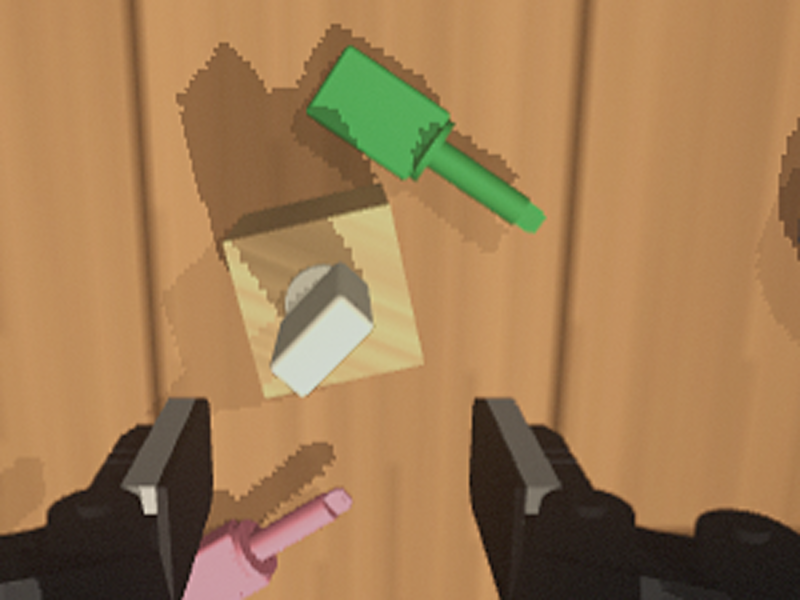

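The crop shows the white tool in the block, with the handle top quad at crop px (342,295),(373,326),(304,396),(272,367). Pink and green lie flat and well clear.

Run:
```python
from h import *
z=np.load("w1.npz");W=[z[k] for k in("arr_0","arr_1","arr_2")]
f=lambda q,h:np.array([plane(W,(x/2.6667+150,y/2.6667+100),h) for x,y in q])
t=f([(342,295),(373,326),(304,396),(272,367)],.109);b=f([(226,240),(388,205),(423,362),(267,397)],.06)
print(t.round(4),t.mean(0),b.mean(0))
d=(t[2]+t[3]-t[0]-t[1])/2;e=(t[1]+t[2]-t[0]-t[3])/2
for v in(d,e):print(np.linalg.norm(v),np.degrees(np.arctan2(v[1],v[0])))
print([np.linalg.norm(b[i]-b[i-1]) for i in range(4)])
```

```text
[[ 0.5041 -0.2527  0.109 ]
 [ 0.5126 -0.2615  0.109 ]
 [ 0.4934 -0.282   0.109 ]
 [ 0.4846 -0.2734  0.109 ]] [ 0.4986768  -0.26740691  0.109     ] [ 0.49882311 -0.26838165  0.06      ]
0.028239955153537343 -133.18220634784691
0.012270612673471052 -45.24036618656613
[np.float64(0.0564080484257074), np.float64(0.05418872773171065), np.float64(0.05530037411042703), np.float64(0.05506017528259654)]
```

Request:
apply_moves --commands '[{"translation": [-0.5, -0.4, 1], "twist": [0, 0, 7], "hand": 120}, {"translation": [-0.5, -0.4, 2], "twist": [0, 0, 14], "hand": 120}, {"translation": [-0.5, -0.4, 3], "twist": [0, 0, 21], "hand": 120}, {"translation": [-0.5, -0.4, 4], "twist": [0, 0, 28], "hand": 120}, {"translation": [-0.5, -0.4, 5], "twist": [0, 0, 35], "hand": 120}]'

```text
clock: 2.3
ee_pos: [0.4993, -0.2666, 0.3022]
eef_rot: [[0.577, 0.817, 0.0], [0.817, -0.577, -0.0], [0.0, 0.0, -1.0]]
contact_force: [0.0, 0.1, -0.2]
grip_width: 0.0448
finger_force: 0.0
```

Request:
apply_moves --commands '[{"translation": [0, 0, 0], "twist": [0, 0, 6], "hand": 120}, {"translation": [0, 0, 0], "twist": [0, 0, 9.5], "hand": 120}, {"translation": [0, 0, 0], "twist": [0, 0, 9.5], "hand": 120}, {"translation": [0, 0, 0], "twist": [0, 0, 9.5], "hand": 120}, {"translation": [0, 0, 0], "twist": [0, 0, 9.5], "hand": 120}]'

```text
clock: 2.72
ee_pos: [0.4992, -0.2674, 0.3027]
eef_rot: [[0.699, 0.715, 0.0], [0.715, -0.699, -0.0], [0.0, 0.0, -1.0]]
contact_force: [-0.8, 0.5, 1.2]
grip_width: 0.0454
finger_force: 0.0
```

Run:
```python
from h import *
s=arm.read_state(); R=np.array(s["eef_rot"]);p=np.array(s["ee_pos"]);print(s["clock"],p,np.degrees(np.arctan2(R[1,1],R[0,1])),s["grip_width"],s["qpos"][5],R[:,2])
print(R.T@(np.array([.4987,-.268,.243])-p))
```

```text
2.7167 [ 0.49919888 -0.26738629  0.30273377] -44.35323483117664 0.04544796778637921 7.420885877568465 [ 4.23728859e-04 -2.48981943e-04 -9.99999879e-01]
[-7.94651044e-04  4.38163656e-05  5.97337037e-02]
```

Request:
apply_moves --commands '[{"translation": [-0.1, 0, 2], "twist": [0, 0, 0], "hand": 120}, {"translation": [-0.1, 0, 4], "twist": [0, 0, 0], "hand": 120}, {"translation": [-0.1, 0, 5.5], "twist": [0, 0, 0], "hand": 120}, {"translation": [-0.1, 0, 6], "twist": [0, 0, 0], "hand": 120}, {"translation": [-0.1, 0, 6], "twist": [0, 0, 0], "hand": 160}]' --newtons 50

```text
clock: 3.13
ee_pos: [0.4976, -0.2681, 0.2409]
eef_rot: [[0.7, 0.714, -0.003], [0.714, -0.7, 0.002], [-0.0, -0.003, -1.0]]
contact_force: [-0.4, -0.2, 0.1]
grip_width: 0.0341
finger_force: 0.0
```

Request:
apply_moves --commands '[{"translation": [0, 0, 0], "twist": [0, 0, 0], "hand": 255}, {"translation": [0, 0, 0], "twist": [0, 0, 0], "hand": 255}, {"translation": [0, 0, 0], "twist": [0, 0, 0], "hand": 255}, {"translation": [0, 0, 0], "twist": [0, 0, 0], "hand": 255}, {"translation": [0, 0, 0], "twist": [0, 0, 0], "hand": 255}]'

```text
clock: 3.55
ee_pos: [0.4987, -0.2691, 0.2436]
eef_rot: [[0.701, 0.713, 0.002], [0.713, -0.701, -0.001], [0.0, 0.002, -1.0]]
contact_force: [0.2, 0.3, 2.3]
grip_width: 0.0134
finger_force: 50.4
```

Request:
apply_moves --commands '[{"translation": [0, 0, 0], "twist": [0, 0, 0], "hand": 255}, {"translation": [0, 0, 0], "twist": [0, 0, 0], "hand": 255}, {"translation": [0, 0, 0], "twist": [0, 0, 0], "hand": 255}, {"translation": [0, 0, 0], "twist": [0, 0, 0], "hand": 255}, {"translation": [0, 0, -0.5], "twist": [0, 0, 0], "hand": 255}]'

```text
clock: 3.97
ee_pos: [0.4979, -0.2686, 0.2469]
eef_rot: [[0.701, 0.713, -0.001], [0.713, -0.701, 0.001], [-0.0, -0.002, -1.0]]
contact_force: [-0.5, -0.7, -1.3]
grip_width: 0.0131
finger_force: 50.2
```

Request:
apply_moves --commands '[{"translation": [0, 0, -3], "twist": [0, 0, 0], "hand": 255}, {"translation": [0, 0, -6], "twist": [0, 0, 0], "hand": 255}, {"translation": [0, 0, -9], "twist": [0, 0, -5], "hand": 255}, {"translation": [0, 0, -11], "twist": [0, 0, -12], "hand": 255}, {"translation": [0, 0, -11.5], "twist": [0, 0, -19], "hand": 255}]'

```text
clock: 4.38
ee_pos: [0.4991, -0.2694, 0.3671]
eef_rot: [[0.425, 0.905, 0.006], [0.905, -0.425, -0.005], [-0.002, 0.007, -1.0]]
contact_force: [1.1, -1.1, -0.1]
grip_width: 0.0134
finger_force: 51.0
```

```bash
cat > st.py <<'E'
from h import *
import sys
def st(t=None):
    s=arm.read_state(); R=np.array(s["eef_rot"]);p=np.array(s["ee_pos"])
    print("t",round(s["clock"],2),"p",p.round(4),"yaw_y",round(float(np.degrees(np.arctan2(R[1,1],R[0,1]))),2),"j6",round(s["qpos"][5],1),"F",np.round(s["contact_force"],1),"T",np.round(s["torque"],3),"w",round(s["grip_width"],4))
    if t is not None: print("to go cm",(R.T@(np.array(t)-p)*100).round(2))
if __name__=="__main__": st([float(x) for x in sys.argv[1:]] or None)
E
python3 st.py .515 .039 .36
```

```text
t 4.38 p [ 0.4991 -0.2694  0.3671] yaw_y -25.15 j6 -11.9 F [ 1.1 -1.1 -0.1] T [-0.061  0.041  0.025] w 0.0134
to go cm [ 28.59 -11.68   0.58]
```

Request:
apply_moves --commands '[{"translation": [2.9, -1.2, 0.1], "twist": [0, 0, -7], "hand": 255}, {"translation": [5.8, -2.4, 0.2], "twist": [0, 0, -14], "hand": 255}, {"translation": [8.6, -3.5, 0.3], "twist": [0, 0, -21], "hand": 255}, {"translation": [11.5, -4.7, 0.4], "twist": [0, 0, -28], "hand": 255}, {"translation": [14.3, -5.8, 0.6], "twist": [0, 0, -35], "hand": 255}]'

```text
clock: 4.8
ee_pos: [0.5069, -0.1132, 0.3561]
eef_rot: [[-0.171, 0.985, -0.001], [0.985, 0.171, 0.0], [0.001, -0.001, -1.0]]
contact_force: [0.7, -0.4, -0.1]
grip_width: 0.0134
finger_force: 51.0
```

Request:
apply_moves --commands '[{"translation": [3, 0.7, 0], "twist": [0, 0, -7], "hand": 255}, {"translation": [6, 1.4, 0], "twist": [0, 0, -14], "hand": 255}, {"translation": [9, 2.1, 0], "twist": [0, 0, -21], "hand": 255}, {"translation": [12, 2.8, 0], "twist": [0, 0, -28], "hand": 255}, {"translation": [15, 3.4, 0], "twist": [0, 0, -35], "hand": 255}]'

```text
clock: 5.22
ee_pos: [0.5157, 0.0403, 0.356]
eef_rot: [[-0.705, 0.709, -0.001], [0.709, 0.705, 0.0], [0.001, -0.001, -1.0]]
contact_force: [0.8, -0.0, -0.4]
grip_width: 0.0134
finger_force: 51.0
```

Request:
apply_moves --commands '[{"translation": [0, 0, 0], "twist": [0, 0, -7], "hand": 255}, {"translation": [0, 0, 0], "twist": [0, 0, -14], "hand": 255}, {"translation": [0, 0, 0], "twist": [0, 0, -21], "hand": 255}, {"translation": [0, 0, 0], "twist": [0, 0, -28], "hand": 255}, {"translation": [0, 0, 0], "twist": [0, 0, -35], "hand": 255}]'

```text
clock: 5.63
ee_pos: [0.5158, 0.0391, 0.3559]
eef_rot: [[-0.984, 0.176, -0.002], [0.176, 0.984, 0.0], [0.001, -0.0, -1.0]]
contact_force: [0.1, 0.2, -0.2]
grip_width: 0.0133
finger_force: 51.0
```

Run:
```python
from st import *
st([.485,.0444,.36])
st()
W=cam("wrist");i=arm.snapshot("wrist");cv2.imwrite("pics/w2.png",i[:,:,::-1]);np.savez("w2.npz",*W)
print(proj(W,[(.485,.0444,.078),(.507,.147,.06)]))
```

```text
t 5.63 p [0.5158 0.0391 0.3559] yaw_y 79.87 j6 -85.1 F [ 0.1  0.2 -0.2] T [-0.016 -0.038  0.001] w 0.0133
to go cm [ 3.12 -0.02 -0.41]
t 5.63 p [0.5158 0.0391 0.3559] yaw_y 79.87 j6 -85.1 F [ 0.1  0.2 -0.2] T [-0.016 -0.038  0.001] w 0.0133
[[276.48213594 173.73889011]
 [396.14366723 175.10844112]]
```

View pics/w2.png

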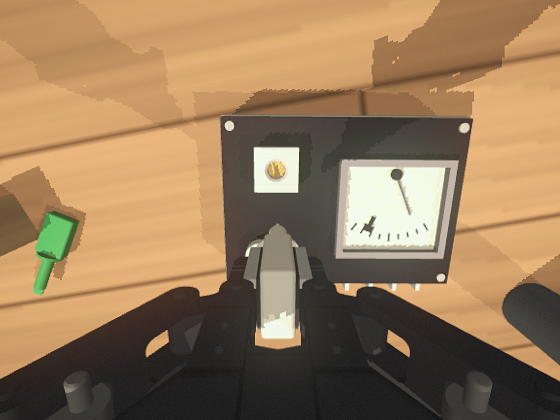

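The held tool's blade tip is at about (277,228), the well at (276,170), the pivot at (397,174), the needle tip near (410,214) and the index flag near (369,227). I'm enlarging the well and meter.

Run:
```python
import cv2,numpy as np
i=cv2.imread("pics/w2.png")
a=cv2.resize(i[150:190,256:296],(600,600),interpolation=cv2.INTER_CUBIC)[:, :400] if 0 else cv2.resize(i[145:197,250:302],(400,400),interpolation=cv2.INTER_CUBIC)
b=cv2.resize(i[155:255,345:445],(400,400),interpolation=cv2.INTER_CUBIC)
cv2.imwrite("pics/crop2.png",np.hstack([a,b]))
```

```text
(no output)
```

View pics/crop2.png

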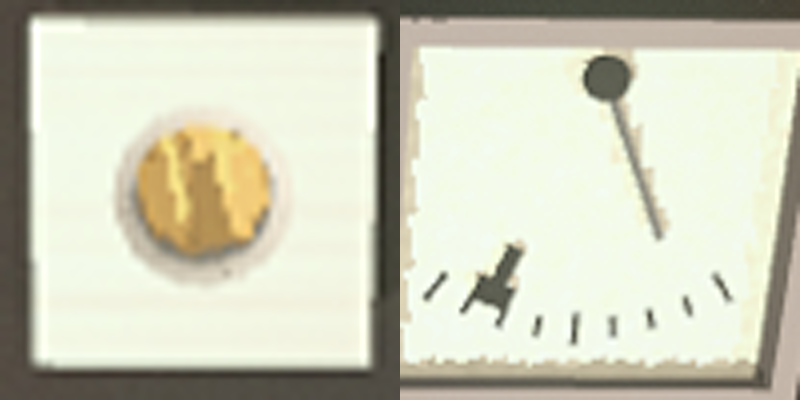

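```bash
cat > m.py <<'E'
from h import *
def ang(W,piv,pt,z=.058):
    d=plane(W,pt,z)-plane(W,piv,z); return np.degrees(np.arctan2(d[1],d[0])),np.linalg.norm(d)
E
python3 - <<'E'
from m import *
z=np.load("w2.npz");W=[z[k] for k in("arr_0","arr_1","arr_2")]
f=lambda x,y:(x/7.692+250-.5+.5/7.692,y/7.692+145-.5)
c=np.array([plane(W,f(*q),.078) for q in[(30,17),(377,17),(372,368),(32,368)]])
print(c.round(4),c.mean(0),plane(W,f(203,193),.078))
for v in(c[1]-c[0],c[2]-c[3],c[3]-c[0],c[2]-c[1]):print(np.linalg.norm(v),np.degrees(np.arctan2(v[1],v[0])))
a,b=plane(W,f(185,140),.069),plane(W,f(195,225),.069);print("slot",np.degrees(np.arctan2(*(b-a)[1::-1])))
a,b=plane(W,f(222,140),.069),plane(W,f(235,225),.069);print("slot",np.degrees(np.arctan2(*(b-a)[1::-1])))
pv=(396.75,174.5)
for n,q in(("needle",(410,214.25)),("mid",(404.5,197)),("idx in",(374.5,216.25)),("idx T",(367.5,227.5))):print(n,ang(W,pv,q))
pp=plane(W,pv,.058);print(pp)
ca,sa=np.cos(np.radians(-10.2)),np.sin(np.radians(-10.2))
w=c.mean(0)[:2];o=w-np.array([ca*-.035-sa*-.06,sa*-.035+ca*-.06]);print("ctrl",o,"pivot pred",o+np.array([ca*-.03-sa*.045,sa*-.03+ca*.045]))
print("tip proj",proj(W,[(.5158-.0,.0391,.3559-.231)]))
E
```

```text
[[0.4605 0.0302 0.078 ]
 [0.4669 0.0656 0.078 ]
 [0.5033 0.0591 0.078 ]
 [0.4969 0.0231 0.078 ]] [0.48188566 0.04449717 0.078     ] [0.48160415 0.04457741 0.078     ]
0.03595429747968785 79.83693863120244
0.036588134056156456 79.84219085248084
0.037011354870268284 -10.969603412181312
0.037004506006294735 -9.988327674991602
slot -3.5819921985937673
slot -1.3568755908815284
needle (np.float64(13.34685746131844), np.float64(0.039688224362994816))
mid (np.float64(13.860711761908641), np.float64(0.022214879022168003))
idx in (np.float64(-33.591612730437255), np.float64(0.04173245815758861))
idx T (np.float64(-34.48758364635539), np.float64(0.05386498691583246))
[0.50696748 0.14829348 0.058     ]
ctrl [0.52695759 0.09735094] pivot pred [0.50540053 0.14695228]
tip proj [[276.59855091 228.00134848]]
```

Request:
apply_moves --commands '[{"translation": [1.2, 0, 0], "twist": [0, 0, -4], "hand": 255}, {"translation": [2.4, 0, 0.5], "twist": [0, 0, -7.6], "hand": 255}, {"translation": [3.3, 0, 1.5], "twist": [0, 0, -7.6], "hand": 255}, {"translation": [3.3, 0, 2.5], "twist": [0, 0, -7.6], "hand": 255}, {"translation": [3.3, 0, 3.5], "twist": [0, 0, -7.6], "hand": 255}]'

```text
clock: 6.1
ee_pos: [0.4834, 0.0449, 0.3206]
eef_rot: [[-0.999, 0.052, -0.0], [0.052, 0.999, -0.0], [0.0, -0.0, -1.0]]
contact_force: [-0.1, 1.3, -0.6]
grip_width: 0.0138
finger_force: 51.0
```

Request:
apply_moves --commands '[{"translation": [0, 0, 0.4], "twist": [0, 0, 0], "hand": 255}, {"translation": [0, 0, 0.6], "twist": [0, 0, 0], "hand": 255}, {"translation": [0, 0, 0.6], "twist": [0, 0, 0], "hand": 255}, {"translation": [0, 0, 0.6], "twist": [0, 0, 0], "hand": 255}, {"translation": [0, 0, 0.6], "twist": [0, 0, 0], "hand": 255}]'

```text
clock: 6.52
ee_pos: [0.4843, 0.0447, 0.3159]
eef_rot: [[-0.999, 0.051, 0.001], [0.051, 0.999, -0.0], [-0.001, -0.0, -1.0]]
contact_force: [1.3, 0.3, -0.3]
grip_width: 0.0132
finger_force: 51.0
```

Run:
```python
from st import *
st([.483,.0445,.312])
W=cam("wrist");i=arm.snapshot("wrist")
for k in range(2): arm.snapshot("scene"); st([.483,.0445,.312])
S,D=cam("scene"),cam("side");a=arm.snapshot("scene");b=arm.snapshot("side")
print(proj(W,[(.483,.0445,.081)]),proj(S,[(.483,.0445,.081)]),proj(D,[(.483,.0445,.081)]))
r=lambda i,x,y,w,h:cv2.resize(i[y:y+h,x:x+w,::-1],(400,300),interpolation=cv2.INTER_CUBIC)
cw=proj(W,[(.483,.0445,.081)])[0].astype(int);cs=proj(S,[(.483,.0445,.081)])[0].astype(int);cd=proj(D,[(.483,.0445,.081)])[0].astype(int)
cv2.imwrite("pics/w3.png",np.vstack([np.hstack([r(i,cw[0]-50,cw[1]-45,100,75),r(a,cs[0]-30,cs[1]-22,60,45)]),np.hstack([r(b,cd[0]-30,cd[1]-22,60,45),r(i,340,100,133,100)])]))
```

```text
t 6.52 p [0.4843 0.0447 0.3159] yaw_y 87.08 j6 -92.0 F [ 1.3  0.3 -0.3] T [ 0.016 -0.024  0.004] w 0.0132
to go cm [ 0.13 -0.03  0.39]
t 6.62 p [0.4841 0.0448 0.316 ] yaw_y 87.09 j6 -92.0 F [-0.  -0.5  0.8] T [ 0.008 -0.01   0.02 ] w 0.0133
to go cm [ 0.11 -0.03  0.4 ]
t 6.67 p [0.4841 0.0448 0.3159] yaw_y 87.09 j6 -92.0 F [-0.3 -0.3 -0.5] T [ 0.034  0.005 -0.007] w 0.0135
to go cm [ 0.1  -0.03  0.39]
[[276.22906819 223.54238188]] [[297.90453179 164.64399223]] [[208.290713   221.17872943]]
```

View pics/w3.png

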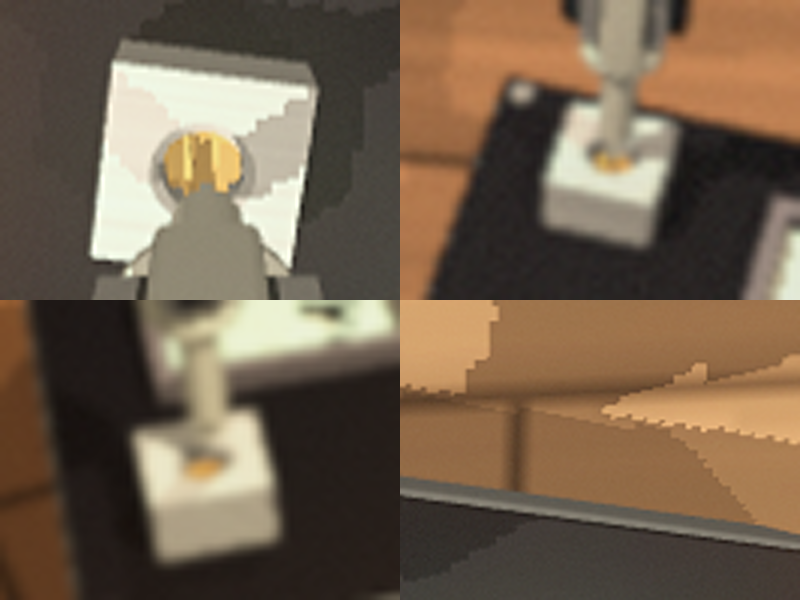

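The wrist crop shows the blade tip at crop (211,190), nearly over the well centre at (205,170), and the slot almost in line with the blade. I'm descending in steps and watching the force.

Request:
apply_moves --commands '[{"translation": [0.1, -0.04, 0.2], "twist": [0, 0, 0], "hand": 255}, {"translation": [0.1, -0.04, 0.4], "twist": [0, 0, 0], "hand": 255}, {"translation": [0.1, -0.04, 0.6], "twist": [0, 0, 0], "hand": 255}, {"translation": [0.1, -0.04, 0.8], "twist": [0, 0, 0], "hand": 255}, {"translation": [0.1, -0.04, 1.0], "twist": [0, 0, 0], "hand": 255}]'

```text
clock: 7.18
ee_pos: [0.4826, 0.0445, 0.3051]
eef_rot: [[-0.999, 0.051, -0.0], [0.051, 0.999, 0.0], [0.0, 0.0, -1.0]]
contact_force: [-0.2, 0.2, -0.9]
grip_width: 0.0136
finger_force: 51.0
```

Request:
apply_moves --commands '[{"translation": [0, 0, 0.05], "twist": [0, 0, 0], "hand": 255}, {"translation": [0, 0, 0.1], "twist": [0, 0, 0], "hand": 255}, {"translation": [0, 0, 0.15], "twist": [0, 0, 0], "hand": 255}, {"translation": [0, 0, 0.15], "twist": [0, 0, 0], "hand": 255}, {"translation": [0, 0, 0.15], "twist": [0, 0, 0], "hand": 255}]'

```text
clock: 7.6
ee_pos: [0.4828, 0.0445, 0.304]
eef_rot: [[-0.999, 0.051, 0.0], [0.051, 0.999, -0.0], [-0.0, 0.0, -1.0]]
contact_force: [-0.0, 0.3, -0.5]
grip_width: 0.0134
finger_force: 51.0
```

```bash
cat > f.py <<'E'
from st import *
F=[];T=[];P=[]
st()
for k in range(3):
    arm.snapshot("side"); s=arm.read_state(); F.append(s["contact_force"]);T.append(s["torque"]);P.append(s["ee_pos"])
print("mean F",np.mean(F,0).round(2),"T",np.mean(T,0).round(3),"p",np.mean(P,0).round(4),"tip z",round(float(np.mean(P,0)[2]-.231),4))
E
python3 f.py
```

```text
t 7.6 p [0.4828 0.0445 0.304 ] yaw_y 87.1 j6 -92.1 F [-0.   0.3 -0.5] T [-0.024 -0.033  0.002] w 0.0134
mean F [ 0.23  0.23 -0.16] T [0.016 0.027 0.014] p [0.4828 0.0445 0.304 ] tip z 0.073
```

Request:
apply_moves --commands '[{"translation": [0, 0, 0.05], "twist": [0, 0, 0], "hand": 255}, {"translation": [0, 0, 0.1], "twist": [0, 0, 0], "hand": 255}, {"translation": [0, 0, 0.15], "twist": [0, 0, 0], "hand": 255}, {"translation": [0, 0, 0.2], "twist": [0, 0, 0], "hand": 255}, {"translation": [0, 0, 0.2], "twist": [0, 0, 0], "hand": 255}]'

```text
clock: 8.17
ee_pos: [0.4826, 0.0445, 0.3018]
eef_rot: [[-0.999, 0.051, -0.0], [0.051, 0.999, 0.0], [0.0, 0.0, -1.0]]
contact_force: [-0.4, -0.6, -1.1]
grip_width: 0.0134
finger_force: 51.0
```

```bash
python3 f.py
```

```text
t 8.17 p [0.4826 0.0445 0.3018] yaw_y 87.1 j6 -92.1 F [-0.4 -0.6 -1.1] T [ 0.008 -0.064 -0.045] w 0.0134
mean F [-0.09  0.44  0.09] T [ 0.028  0.01  -0.002] p [0.4827 0.0445 0.3019] tip z 0.0709
```

Request:
apply_moves --commands '[{"translation": [0, 0, 0.05], "twist": [0, 0, 0], "hand": 255}, {"translation": [0, 0, 0.1], "twist": [0, 0, 0], "hand": 255}, {"translation": [0, 0, 0.15], "twist": [0, 0, 0], "hand": 255}, {"translation": [0, 0, 0.15], "twist": [0, 0, 0], "hand": 255}, {"translation": [0, 0, 0.15], "twist": [0, 0, 0], "hand": 255}]'

```text
clock: 8.73
ee_pos: [0.4828, 0.0445, 0.3005]
eef_rot: [[-0.999, 0.051, 0.0], [0.051, 0.999, 0.0], [-0.0, 0.0, -1.0]]
contact_force: [-0.2, 0.3, 0.0]
grip_width: 0.0137
finger_force: 51.0
```

```bash
python3 f.py
```

```text
t 8.73 p [0.4828 0.0445 0.3005] yaw_y 87.1 j6 -92.1 F [-0.2  0.3  0. ] T [0.02  0.058 0.018] w 0.0137
mean F [-0.26 -0.38 -0.15] T [-0.039  0.011 -0.   ] p [0.4828 0.0445 0.3005] tip z 0.0695
```

Request:
apply_moves --commands '[{"translation": [0, 0, 0.05], "twist": [0, 0, 0], "hand": 255}, {"translation": [0, 0, 0.1], "twist": [0, 0, 0], "hand": 255}, {"translation": [0, 0, 0.15], "twist": [0, 0, 0], "hand": 255}, {"translation": [0, 0, 0.2], "twist": [0, 0, 0], "hand": 255}, {"translation": [0, 0, 0.2], "twist": [0, 0, 0], "hand": 255}]'

```text
clock: 9.3
ee_pos: [0.4824, 0.0445, 0.298]
eef_rot: [[-0.999, 0.051, -0.001], [0.051, 0.999, -0.0], [0.001, -0.0, -1.0]]
contact_force: [-0.7, -0.4, -0.6]
grip_width: 0.0135
finger_force: 51.2
```

```bash
python3 f.py
```

```text
t 9.3 p [0.4824 0.0445 0.298 ] yaw_y 87.1 j6 -92.1 F [-0.7 -0.4 -0.6] T [-0.054  0.185 -0.027] w 0.0135
mean F [-1.24 -0.08 -0.83] T [-0.043  0.209  0.016] p [0.4825 0.0445 0.298 ] tip z 0.067
```

Request:
apply_moves --commands '[{"translation": [0, 0, 0.05], "twist": [0, 0, 0], "hand": 255}, {"translation": [0, 0, 0.1], "twist": [0, 0, 0], "hand": 255}, {"translation": [0, 0, 0.15], "twist": [0, 0, 0], "hand": 255}, {"translation": [0, 0, 0.15], "twist": [0, 0, 0], "hand": 255}, {"translation": [0, 0, 0.15], "twist": [0, 0, 0], "hand": 255}]'

```text
clock: 9.87
ee_pos: [0.4826, 0.0445, 0.2969]
eef_rot: [[-0.999, 0.051, -0.001], [0.051, 0.999, -0.0], [0.001, -0.0, -1.0]]
contact_force: [-2.5, -0.4, 2.1]
grip_width: 0.0139
finger_force: 51.4
```

```bash
python3 f.py
```

```text
t 9.87 p [0.4826 0.0445 0.2969] yaw_y 87.1 j6 -92.1 F [-2.5 -0.4  2.1] T [-0.134  0.508  0.011] w 0.0139
mean F [-2.86 -0.55  2.11] T [-0.114  0.552  0.014] p [0.4826 0.0445 0.2969] tip z 0.0659
```

Request:
apply_moves --commands '[{"translation": [0, 0, -0.1], "twist": [0, 0, 0], "hand": 255}, {"translation": [0.1, 0, -0.1], "twist": [0, 0, 0], "hand": 255}, {"translation": [0.15, 0, -0.1], "twist": [0, 0, 0], "hand": 255}, {"translation": [0.15, 0, 0], "twist": [0, 0, 0], "hand": 255}, {"translation": [0.15, 0, 0], "twist": [0, 0, 0], "hand": 255}]'

```text
clock: 10.43
ee_pos: [0.4817, 0.0446, 0.2972]
eef_rot: [[-0.999, 0.051, 0.002], [0.051, 0.999, 0.0], [-0.002, 0.0, -1.0]]
contact_force: [-0.1, -0.2, 0.3]
grip_width: 0.0138
finger_force: 51.1
```

```bash
python3 f.py
```

```text
t 10.43 p [0.4817 0.0446 0.2972] yaw_y 87.09 j6 -92.1 F [-0.1 -0.2  0.3] T [-0.016  0.01  -0.029] w 0.0138
mean F [ 0.83 -0.59  0.3 ] T [-0.008 -0.106  0.018] p [0.4817 0.0446 0.2973] tip z 0.0663
```

Request:
apply_moves --commands '[{"translation": [0, 0, 0.05], "twist": [0, 0, 0], "hand": 255}, {"translation": [0, 0, 0.1], "twist": [0, 0, 0], "hand": 255}, {"translation": [0, 0, 0.15], "twist": [0, 0, 0], "hand": 255}, {"translation": [0, 0, 0.2], "twist": [0, 0, 0], "hand": 255}, {"translation": [0, 0, 0.2], "twist": [0, 0, 0], "hand": 255}]'

```text
clock: 11.0
ee_pos: [0.4816, 0.0445, 0.2954]
eef_rot: [[-0.999, 0.051, 0.001], [0.051, 0.999, -0.0], [-0.001, 0.0, -1.0]]
contact_force: [2.0, 0.8, 3.3]
grip_width: 0.0134
finger_force: 51.6
```

```bash
python3 f.py
```

```text
t 11.0 p [0.4816 0.0445 0.2954] yaw_y 87.1 j6 -92.1 F [2.  0.8 3.3] T [ 0.07  -0.245  0.005] w 0.0134
mean F [1.36 0.81 3.85] T [ 0.025 -0.259 -0.018] p [0.4816 0.0446 0.2954] tip z 0.0644
```

Request:
apply_moves --commands '[{"translation": [0, 0, 0], "twist": [0, 0, 5], "hand": 255}, {"translation": [0, 0, 0], "twist": [0, 0, 10], "hand": 255}, {"translation": [0, 0, 0], "twist": [0, 0, 15], "hand": 255}, {"translation": [0, 0, 0], "twist": [0, 0, 20], "hand": 255}, {"translation": [0, 0, 0], "twist": [0, 0, 25], "hand": 255}]'

```text
clock: 11.57
ee_pos: [0.4815, 0.0444, 0.2953]
eef_rot: [[-0.882, 0.472, 0.001], [0.472, 0.882, -0.001], [-0.001, -0.0, -1.0]]
contact_force: [1.5, -0.6, 4.0]
grip_width: 0.0133
finger_force: 51.7
```

```bash
python3 f.py
python3 - <<'E'
from h import *
a=arm.snapshot("scene");b=arm.snapshot("side");w=arm.snapshot("wrist")
S,D=cam("scene"),cam("side");P=[(.506,.1475,.058)]
print(proj(S,P),proj(D,P),proj(cam("wrist"),P))
r=lambda i,x,y:cv2.resize(i[y:y+48,x:x+64,::-1],(400,300),interpolation=cv2.INTER_CUBIC)
s0=cv2.imread("pics/scene0.png")[:,:,::-1];d0=cv2.imread("pics/side0.png")[:,:,::-1]
p=proj(S,P)[0].astype(int)+[-25,-20];q=proj(D,P)[0].astype(int)+[-20,-24]
cv2.imwrite("pics/n1.png",np.vstack([np.hstack([r(s0,*p),r(a,*p)]),np.hstack([r(d0,*q),r(b,*q)])]));print(p,q)
E
```

```text
t 11.57 p [0.4815 0.0444 0.2953] yaw_y 61.87 j6 -66.8 F [ 1.5 -0.6  4. ] T [-0.183 -0.179  0.044] w 0.0133
mean F [ 1.22 -0.64  4.05] T [-0.18  -0.181  0.019] p [0.4815 0.0444 0.2953] tip z 0.0643
[[343.05930171 183.09943438]] [[203.89251955 198.89664543]] [[424.65476995 188.17744582]]
[318 163] [183 174]
```

View pics/n1.png

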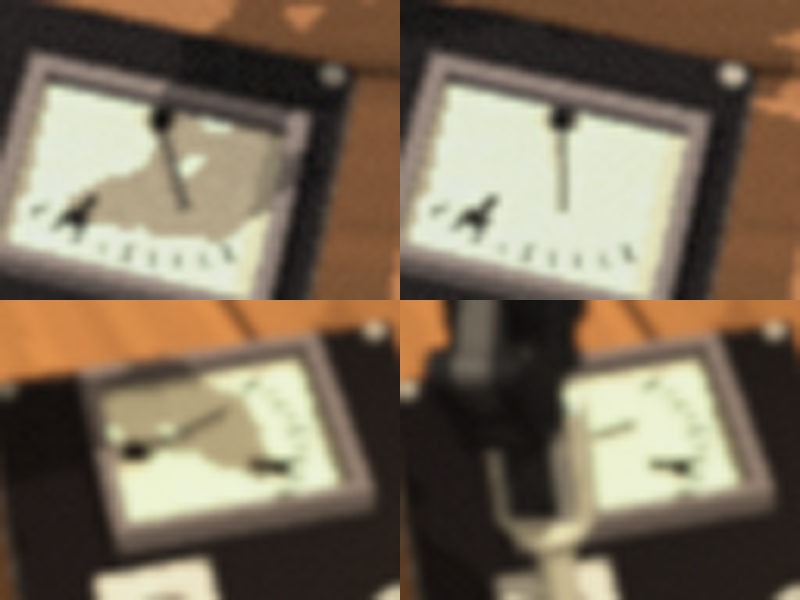

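The needle moved about 13°, from scene crop tip (186,210) to (565-400,210), so the blade is in the slot. From here I'm measuring the needle angle by polar unwarping.

```bash
cat > nd.py <<'E'
from h import *
def needle(C,img,piv,z=.058):
    g=img.astype(np.float32).mean(2)
    # refine pivot: darkest 5 mm disk near the prior
    best=None
    for dx in np.arange(-.004,.0041,.0005):
        for dy in np.arange(-.004,.0041,.0005):
            a=np.linspace(0,6.28,12); P=[(piv[0]+dx+r*np.cos(t),piv[1]+dy+r*np.sin(t),z) for r in(0,.0015,.003) for t in a]
            q=proj(C,P).astype(np.float32); v=cv2.remap(g,q[:,0].reshape(1,-1),q[:,1].reshape(1,-1),cv2.INTER_LINEAR).mean()
            if best is None or v<best[0]: best=(v,dx,dy)
    p=(piv[0]+best[1],piv[1]+best[2])
    A=np.arange(-60,40,.5)
    def prof(r0,r1):
        rs=np.linspace(r0,r1,16); P=[(p[0]+r*np.cos(t),p[1]+r*np.sin(t),z) for t in np.radians(A) for r in rs]
        q=proj(C,P).astype(np.float32).reshape(len(A),-1,2)
        v=cv2.remap(g,np.ascontiguousarray(q[...,0]),np.ascontiguousarray(q[...,1]),cv2.INTER_LINEAR)
        m=v.mean(1); bg=cv2.blur(m.reshape(-1,1),(1,41)).ravel(); d=np.clip(bg-m,0,None); d[d<.5*d.max()]=0
        k=d.argmax(); w=(abs(A-A[k])<6)*d; return (A*w).sum()/w.sum(), d.max()
    return [round(float(x),2) for x in (*p,*prof(.012,.036),*prof(.043,.053))]
if __name__=="__main__":
    import sys
    z=np.load("w2.npz");W2=[z[k] for k in("arr_0","arr_1","arr_2")]
    if len(sys.argv)>1:
        print("w2",needle(W2,cv2.imread("pics/w2.png"),(.5065,.1475)))
        print("scene0",needle(cam("scene"),cv2.imread("pics/scene0.png"),(.506,.1475)))
    for n in("scene","wrist"):
        i=arm.snapshot(n); C=cam(n); print(n,needle(C,i,(.506,.1475)))
        cv2.imwrite(f"pics/{n}_last.png",i[:,:,::-1])
E
python3 nd.py all
```

```text
w2 [0.51, 0.15, 13.43, 63.29, -32.28, 106.0]
scene0 [0.5, 0.15, 11.08, 18.18, -32.48, 63.46]
scene [0.5, 0.15, 2.09, 23.05, -31.66, 71.11]
wrist [0.51, 0.15, 0.81, 67.09, -33.0, 106.14]
```

Request:
apply_moves --commands '[{"translation": [0, 0, 0], "twist": [0, 0, 6], "hand": 255}, {"translation": [0, 0, 0], "twist": [0, 0, 12], "hand": 255}, {"translation": [0, 0, 0], "twist": [0, 0, 18], "hand": 255}, {"translation": [0, 0, 0], "twist": [0, 0, 24], "hand": 255}, {"translation": [0, 0, 0], "twist": [0, 0, 28], "hand": 255}]'

```text
clock: 12.38
ee_pos: [0.4815, 0.0443, 0.2951]
eef_rot: [[-0.558, 0.83, 0.001], [0.83, 0.558, -0.001], [-0.001, 0.0, -1.0]]
contact_force: [1.1, -2.5, 4.3]
grip_width: 0.0132
finger_force: 51.7
```

```bash
python3 f.py; sed -i 's/\*prof(.043,.053))/*prof(.0415,.046),*prof(.043,.053))/' nd.py; python3 nd.py all
python3 - <<'E'
from h import *
C=cam("wrist"); i=cv2.imread("pics/wrist_last.png")
# top-down rectified dial view, 10 px/mm -> 8 px/mm
xs=np.linspace(.495,.570,600);ys=np.linspace(.190,.100,720)
X,Y=np.meshgrid(xs,ys);q=proj(C,np.stack([X,Y,0*X+.058],-1)).astype(np.float32).reshape(720,600,2)
o=cv2.remap(i,np.ascontiguousarray(q[...,0]),np.ascontiguousarray(q[...,1]),cv2.INTER_CUBIC);cv2.imwrite("pics/top.png",o[60:660])
E
```

```text
t 12.38 p [0.4815 0.0443 0.2951] yaw_y 33.89 j6 -38.9 F [ 1.1 -2.5  4.3] T [-0.391 -0.337  0.027] w 0.0132
mean F [ 1.77 -2.19  4.27] T [-0.493 -0.357  0.07 ] p [0.4815 0.0443 0.2952] tip z 0.0642
w2 [0.51, 0.15, 13.43, 63.29, -32.22, 75.17, -32.28, 106.0]
scene0 [0.5, 0.15, 11.08, 18.18, -32.56, 44.74, -32.48, 63.46]
scene [0.5, 0.15, -24.0, 28.78, -31.35, 44.61, -31.67, 71.03]
wrist [0.51, 0.15, -23.59, 65.03, -31.75, 78.57, -31.91, 103.3]
```

View pics/top.png

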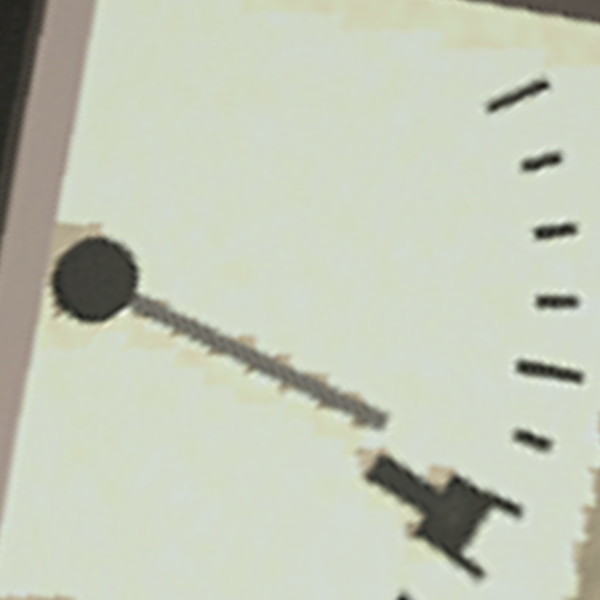

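Rectified top view: pivot at (95,280), needle tip at (382,420), which is -26°, and the flag on the line through (380,468)–(455,520), about -33.6°. About 7.5° remains.

Request:
apply_moves --commands '[{"translation": [0, 0, 0], "twist": [0, 0, 3], "hand": 255}, {"translation": [0, 0, 0], "twist": [0, 0, 5.5], "hand": 255}, {"translation": [0, 0, 0], "twist": [0, 0, 7.6], "hand": 255}, {"translation": [0, 0, 0], "twist": [0, 0, 7.6], "hand": 255}, {"translation": [0, 0, 0], "twist": [0, 0, 7.6], "hand": 255}]'

```text
clock: 13.05
ee_pos: [0.4814, 0.0443, 0.2951]
eef_rot: [[-0.448, 0.894, 0.001], [0.894, 0.448, -0.001], [-0.001, 0.0, -1.0]]
contact_force: [2.0, -2.8, 4.7]
grip_width: 0.0134
finger_force: 51.7
```

Run:
```python
from st import *
st()
C=cam("wrist"); i=arm.snapshot("wrist")[:,:,::-1]
xs=np.linspace(.495,.570,600);ys=np.linspace(.190,.100,720)
X,Y=np.meshgrid(xs,ys);q=proj(C,np.stack([X,Y,0*X+.058],-1)).astype(np.float32).reshape(720,600,2)
o=cv2.remap(np.ascontiguousarray(i),np.ascontiguousarray(q[...,0]),np.ascontiguousarray(q[...,1]),cv2.INTER_CUBIC)[60:660];cv2.imwrite("pics/top2.png",o)
g=o.mean(2); d=(g<110).astype(np.uint8)
k=cv2.morphologyEx(d,cv2.MORPH_OPEN,np.ones((33,33),np.uint8)); n,l,s,c=cv2.connectedComponentsWithStats(k)
print([(s[j][4],c[j].round(1)) for j in range(1,n)])
# needle: dark per-column centroids in annulus
for j in range(1,n):
  if 2000<s[j][4]<9000:
    p=c[j]; yy,xx=np.nonzero(g<150); r=np.hypot(xx-p[0],yy-p[1])/8; a=np.degrees(np.arctan2(p[1]-yy,xx-p[0]))
    for lo,hi in((10,20),(20,30),(30,37),(30,39),(42,46),(46,54)):
        m=(r>lo)&(r<hi)&(a>-50)&(a<-18); print(lo,hi,m.sum(),a[m].mean().round(2),np.median(a[m]).round(2))
```

```text
t 13.05 p [0.4814 0.0443 0.2951] yaw_y 26.61 j6 -31.6 F [ 2.  -2.8  4.7] T [-0.682 -0.493  0.028] w 0.0134
[(np.int32(4630), array([15.8, 63.9])), (np.int32(623), array([582.9,   8.7])), (np.int32(5172), array([ 93.6, 280.7])), (np.int32(2984), array([450.1, 514.4]))]
10 20 0 nan nan
20 30 0 nan nan
30 37 0 nan nan
30 39 0 nan nan
42 46 0 nan nan
46 54 0 nan nan
10 20 1459 -34.08 -34.05
20 30 1405 -33.79 -33.77
30 37 974 -33.69 -33.69
30 39 1236 -33.65 -33.63
42 46 1032 -33.38 -33.38
46 54 3266 -33.29 -33.3
10 20 572 -23.66 -23.13
20 30 153 -27.63 -27.84
30 37 0 nan nan
30 39 0 nan nan
42 46 0 nan nan
46 54 0 nan nan<stdin>:15: RuntimeWarning: Mean of empty slice.
  ret = ret.dtype.type(ret / rcount)
  return _methods._mean(a, axis=axis, dtype=dtype,
```

View pics/top2.png

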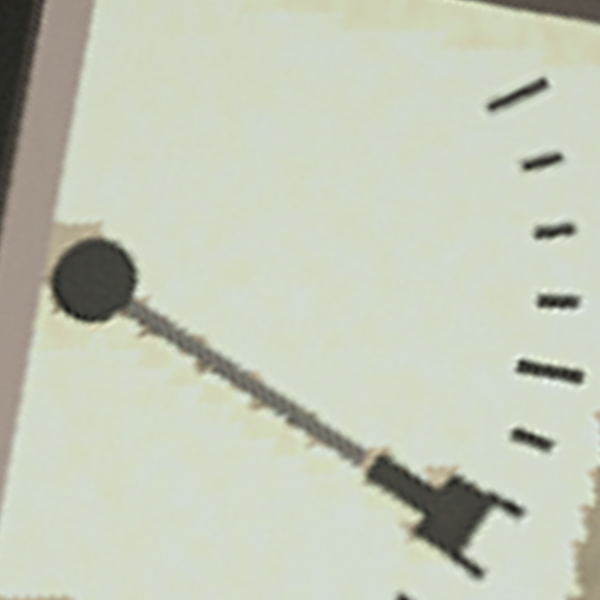

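Needle at -33.6° and flag at -33.3°: the pointer's line runs straight into the flag stem at (380,468). I'm releasing the torque within the slot's play, then lifting out.

Request:
apply_moves --commands '[{"translation": [0, 0, 0], "twist": [0, 0, -3], "hand": 255}, {"translation": [0, 0, -0.1], "twist": [0, 0, -6], "hand": 255}, {"translation": [0, 0, -0.5], "twist": [0, 0, -6], "hand": 255}, {"translation": [0, 0, -1.2], "twist": [0, 0, -6], "hand": 255}, {"translation": [0, 0, -2], "twist": [0, 0, -6], "hand": 255}]'

```text
clock: 13.52
ee_pos: [0.4799, 0.045, 0.3138]
eef_rot: [[-0.537, 0.844, -0.006], [0.844, 0.537, 0.002], [0.004, -0.004, -1.0]]
contact_force: [-0.3, 0.5, -1.4]
grip_width: 0.0134
finger_force: 51.0
```

Request:
apply_moves --commands '[{"translation": [0, 0, -1.5], "twist": [0, 0, 7], "hand": 255}, {"translation": [0, 0, -3], "twist": [0, 0, 14], "hand": 255}, {"translation": [0, 0, -4.5], "twist": [0, 0, 21], "hand": 255}, {"translation": [0, 0, -5.5], "twist": [0, 0, 28], "hand": 255}, {"translation": [0, 0, -5.5], "twist": [0, 0, 35], "hand": 255}]'

```text
clock: 13.93
ee_pos: [0.4815, 0.0449, 0.3726]
eef_rot: [[0.05, 0.999, 0.003], [0.999, -0.05, 0.001], [0.001, 0.003, -1.0]]
contact_force: [-0.2, -1.6, -1.1]
grip_width: 0.0139
finger_force: 51.0
```

Run:
```python
from st import *
st([.4985,-.2685,.36])
C=cam("wrist");i=arm.snapshot("wrist");cv2.imwrite("pics/w5.png",i[:,:,::-1])
R=np.array(arm.read_state()["eef_rot"]);p=np.array(arm.read_state()["ee_pos"])
print("tip pred",proj(C,[p+R[:,2]*.231]))
d=[x for x in arm.silhouettes("tuner","wrist")]
for x in d:
    y,c=np.nonzero(x["pixels"]); t=y.min(); print(x["conf"],x["at"],"top row",t,"col",c[y<=t+2].mean(),c[y<=t+2].min(),c[y<=t+2].max())
# meter now
xs=np.linspace(.495,.570,600);ys=np.linspace(.190,.100,720)
X,Y=np.meshgrid(xs,ys);q=proj(C,np.stack([X,Y,0*X+.058],-1)).astype(np.float32).reshape(720,600,2)
g=cv2.remap(i,np.ascontiguousarray(q[...,0]),np.ascontiguousarray(q[...,1]),cv2.INTER_CUBIC)[60:660].mean(2)
k=cv2.morphologyEx((g<110).astype(np.uint8),cv2.MORPH_OPEN,np.ones((33,33),np.uint8));n,l,s,c=cv2.connectedComponentsWithStats(k)
for j in range(1,n):
  P=c[j]
  if np.hypot(*(P-[94,280]))<40:
    yy,xx=np.nonzero(g<150); r=np.hypot(xx-P[0],yy-P[1])/8; a=np.degrees(np.arctan2(P[1]-yy,xx-P[0]))
    print(P,[a[(r>lo)&(r<hi)&(a>-50)&(a<-18)].mean().round(2) for lo,hi in((10,20),(20,30),(30,38),(42,46),(46,54))])
```

```text
t 13.93 p [0.4815 0.0449 0.3726] yaw_y -2.87 j6 -2.1 F [-0.2 -1.6 -1.1] T [ 0.015 -0.043 -0.012] w 0.0139
to go cm [-31.21   3.26   1.24]
tip pred [[275.26447924 228.66648164]]
0.75 [278.3, 283.2] top row 224 col 277.5 274 281
[ 88.46504304 281.66134789] [np.float64(-33.54), np.float64(-33.59), np.float64(-33.48), np.float64(-32.86), np.float64(-32.97)]
```

Request:
apply_moves --commands '[{"translation": [-4, 0.8, 0], "twist": [0, 0, 7], "hand": 255}, {"translation": [-8, 1.6, 0], "twist": [0, 0, 14], "hand": 255}, {"translation": [-12, 2.4, 0], "twist": [0, 0, 21], "hand": 255}, {"translation": [-16, 3.3, 0], "twist": [0, 0, 28], "hand": 255}, {"translation": [-19, 3.3, 0], "twist": [0, 0, 35], "hand": 255}]'

```text
clock: 14.45
ee_pos: [0.5061, -0.1492, 0.3695]
eef_rot: [[0.612, 0.791, -0.001], [0.791, -0.612, 0.0], [-0.0, -0.001, -1.0]]
contact_force: [0.5, 0.2, 0.1]
grip_width: 0.0135
finger_force: 51.0
```

```bash
python3 st.py .4985 -.2685 .36
```

```text
t 14.45 p [ 0.5061 -0.1492  0.3695] yaw_y -37.71 j6 11.9 F [0.5 0.2 0.1] T [-0.019 -0.016 -0.011] w 0.0135
to go cm [-9.91  6.7   0.94]
```

Request:
apply_moves --commands '[{"translation": [-3, 2, 0], "twist": [0, 0, 3], "hand": 255}, {"translation": [-6, 4, 0], "twist": [0, 0, 6.6], "hand": 255}, {"translation": [-8.5, 5.7, 0], "twist": [0, 0, 6.6], "hand": 255}, {"translation": [-9.9, 6.7, 0.5], "twist": [0, 0, 6.6], "hand": 255}, {"translation": [-9.9, 6.7, 0.9], "twist": [0, 0, 6.6], "hand": 255}]'

```text
clock: 14.87
ee_pos: [0.498, -0.2692, 0.3602]
eef_rot: [[0.697, 0.717, -0.001], [0.717, -0.697, -0.0], [-0.001, -0.001, -1.0]]
contact_force: [0.1, 0.4, -0.8]
grip_width: 0.0135
finger_force: 51.0
```

Run:
```python
from st import *
st([.4985,-.2685,.2445])
arm.snapshot("scene");st([.4985,-.2685,.2445])
C=cam("wrist");i=arm.snapshot("wrist");cv2.imwrite("pics/w6.png",i[:,:,::-1])
s=arm.read_state();R=np.array(s["eef_rot"]);p=np.array(s["ee_pos"])
print("tip pred",proj(C,[p+R[:,2]*.231])," hole",proj(C,[(.4987,-.268,.06)]))
# compare tip image with the one taken after the grasp (same tool pose relative to camera)
a=cv2.imread("pics/w2.png",0)
for n,b in(("w5",cv2.imread("pics/w5.png",0)),("w6",cv2.cvtColor(i,cv2.COLOR_RGB2GRAY))):
    t=cv2.Canny(a,60,120)[222:262,245:312]; e=cv2.Canny(b,60,120)[207:277,230:327]
    t,e=[cv2.GaussianBlur(x.astype(np.float32),(0,0),1) for x in(t,e)]
    m=cv2.matchTemplate(e,t,cv2.TM_CCOEFF_NORMED);_,v,_,l=cv2.minMaxLoc(m);print(n,"shift",l[0]-15,l[1]-15,v)
```

```text
t 14.87 p [ 0.498  -0.2692  0.3602] yaw_y -44.18 j6 7.1 F [ 0.1  0.4 -0.8] T [ 0.044 -0.025 -0.016] w 0.0135
to go cm [ 9.000e-02 -1.000e-02  1.157e+01]
t 14.92 p [ 0.4979 -0.2671  0.3588] yaw_y -44.14 j6 7.1 F [-0.4  0.6 -1.3] T [0.044 0.056 0.035] w 0.0137
to go cm [-0.05  0.19 11.43]
tip pred [[275.78782382 228.19991633]]  hole [[280.07904256 206.12474866]]
w5 shift 0 0 0.7921867966651917
w6 shift 0 0 0.7391843199729919
```

Request:
apply_moves --commands '[{"translation": [0, 0.1, 2], "twist": [0, 0, 0], "hand": 255}, {"translation": [0, 0.1, 4], "twist": [0, 0, 0], "hand": 255}, {"translation": [0, 0.1, 5.5], "twist": [0, 0, 0], "hand": 255}, {"translation": [0, 0.1, 5.5], "twist": [0, 0, 0], "hand": 255}, {"translation": [0, 0.1, 5.5], "twist": [0, 0, 0], "hand": 255}]'

```text
clock: 15.38
ee_pos: [0.4993, -0.265, 0.3049]
eef_rot: [[0.694, 0.72, -0.003], [0.72, -0.694, 0.003], [0.0, -0.004, -1.0]]
contact_force: [-0.4, -0.0, -0.9]
grip_width: 0.0136
finger_force: 51.0
```

```bash
python3 st.py .4985 -.2685 .2445
```

```text
t 15.38 p [ 0.4993 -0.265   0.3049] yaw_y -43.95 j6 7.2 F [-0.4 -0.  -0.9] T [ 0.043  0.014 -0.013] w 0.0136
to go cm [-0.31  0.21  6.04]
```

Request:
apply_moves --commands '[{"translation": [-0.3, 0.2, 0], "twist": [0, 0, 0], "hand": 255}, {"translation": [-0.3, 0.2, 0.3], "twist": [0, 0, 0], "hand": 255}, {"translation": [-0.3, 0.2, 0.5], "twist": [0, 0, 0], "hand": 255}, {"translation": [-0.3, 0.2, 0.5], "twist": [0, 0, 0], "hand": 255}, {"translation": [-0.3, 0.2, 0.5], "twist": [0, 0, 0], "hand": 255}]'

```text
clock: 15.8
ee_pos: [0.4989, -0.2703, 0.3013]
eef_rot: [[0.696, 0.718, 0.0], [0.718, -0.696, -0.0], [0.0, 0.0, -1.0]]
contact_force: [-0.3, 0.6, 0.3]
grip_width: 0.0134
finger_force: 51.0
```

```bash
python3 st.py .4985 -.2685 .2445
```

```text
t 15.8 p [ 0.4989 -0.2703  0.3013] yaw_y -44.1 j6 6.9 F [-0.3  0.6  0.3] T [ 0.016 -0.044  0.028] w 0.0134
to go cm [ 0.1  -0.16  5.68]
```

Request:
apply_moves --commands '[{"translation": [0.1, -0.1, 0], "twist": [0, 0, 0], "hand": 255}, {"translation": [0.1, -0.1, 0], "twist": [0, 0, 0], "hand": 255}, {"translation": [0.1, -0.1, 0], "twist": [0, 0, 0], "hand": 255}, {"translation": [0.1, -0.1, 0.2], "twist": [0, 0, 0], "hand": 255}, {"translation": [0.1, -0.1, 0.3], "twist": [0, 0, 0], "hand": 255}]'

```text
clock: 16.22
ee_pos: [0.4988, -0.2689, 0.2978]
eef_rot: [[0.696, 0.718, -0.0], [0.718, -0.696, -0.0], [-0.0, -0.0, -1.0]]
contact_force: [-0.4, -0.2, -0.7]
grip_width: 0.0137
finger_force: 51.0
```

```bash
python3 st.py .4985 -.2685 .2445
```

```text
t 16.22 p [ 0.4988 -0.2689  0.2978] yaw_y -44.1 j6 7.0 F [-0.4 -0.2 -0.7] T [-0.026 -0.019  0.014] w 0.0137
to go cm [ 0.   -0.05  5.33]
```

Request:
apply_moves --commands '[{"translation": [0, -0.05, 0.5], "twist": [0, 0, 0], "hand": 255}, {"translation": [0, -0.05, 1], "twist": [0, 0, 0], "hand": 255}, {"translation": [0, -0.05, 1.5], "twist": [0, 0, 0], "hand": 255}, {"translation": [0, -0.05, 2], "twist": [0, 0, 0], "hand": 255}, {"translation": [0, -0.05, 2.5], "twist": [0, 0, 0], "hand": 255}]'

```text
clock: 16.63
ee_pos: [0.4983, -0.2684, 0.272]
eef_rot: [[0.696, 0.718, -0.001], [0.718, -0.696, 0.0], [-0.0, -0.001, -1.0]]
contact_force: [0.1, 0.6, -0.5]
grip_width: 0.0135
finger_force: 51.0
```

```bash
python3 st.py .4985 -.2685 .2445
```

```text
t 16.63 p [ 0.4983 -0.2684  0.272 ] yaw_y -44.1 j6 7.0 F [ 0.1  0.6 -0.5] T [-0.005  0.047  0.003] w 0.0135
to go cm [0.01 0.02 2.75]
```

Request:
apply_moves --commands '[{"translation": [0, 0, 0.8], "twist": [0, 0, 0], "hand": 255}, {"translation": [0, 0, 1.6], "twist": [0, 0, 0], "hand": 255}, {"translation": [0, 0, 2.2], "twist": [0, 0, 0], "hand": 255}, {"translation": [0, 0, 2.6], "twist": [0, 0, 0], "hand": 255}, {"translation": [0, 0, 2.6], "twist": [0, 0, 0], "hand": 255}]'

```text
clock: 17.05
ee_pos: [0.498, -0.2682, 0.2454]
eef_rot: [[0.696, 0.718, -0.002], [0.718, -0.696, 0.002], [-0.0, -0.003, -1.0]]
contact_force: [-0.4, 1.3, -0.6]
grip_width: 0.0136
finger_force: 51.0
```

```bash
python3 f.py
```

```text
t 17.05 p [ 0.498  -0.2682  0.2454] yaw_y -44.1 j6 7.0 F [-0.4  1.3 -0.6] T [-0.029 -0.053 -0.023] w 0.0136
mean F [ 0.12  0.12 -0.59] T [ 0.007 -0.003 -0.009] p [ 0.4985 -0.2685  0.2467] tip z 0.0157
```

Request:
apply_moves --commands '[{"translation": [0, 0, 0.1], "twist": [0, 0, 0], "hand": 255}, {"translation": [0, 0, 0.2], "twist": [0, 0, 0], "hand": 255}, {"translation": [0, 0, 0.3], "twist": [0, 0, 0], "hand": 255}, {"translation": [0, 0, 0.35], "twist": [0, 0, 0], "hand": 255}, {"translation": [0, 0, 0.35], "twist": [0, 0, 0], "hand": 255}]'

```text
clock: 17.62
ee_pos: [0.4985, -0.2686, 0.2436]
eef_rot: [[0.696, 0.718, 0.0], [0.718, -0.696, -0.0], [0.0, 0.0, -1.0]]
contact_force: [-0.5, -0.7, 0.5]
grip_width: 0.0135
finger_force: 51.3
```

```bash
python3 f.py
```

```text
t 17.62 p [ 0.4985 -0.2686  0.2436] yaw_y -44.1 j6 7.0 F [-0.5 -0.7  0.5] T [0.053 0.027 0.018] w 0.0135
mean F [-0.12  0.18  0.14] T [0.017 0.022 0.008] p [ 0.4985 -0.2685  0.2436] tip z 0.0126
```

Request:
apply_moves --commands '[{"translation": [0, 0, 0.05], "twist": [0, 0, 0], "hand": 255}, {"translation": [0, 0, 0.05], "twist": [0, 0, 0], "hand": 200}, {"translation": [0, 0, 0.05], "twist": [0, 0, 0], "hand": 160}, {"translation": [0, 0, 0.05], "twist": [0, 0, 0], "hand": 130}, {"translation": [0, 0, 0.05], "twist": [0, 0, 0], "hand": 110}]'

```text
clock: 18.18
ee_pos: [0.4984, -0.2685, 0.2427]
eef_rot: [[0.696, 0.718, -0.0], [0.718, -0.696, 0.0], [-0.0, -0.0, -1.0]]
contact_force: [-0.3, -0.1, -1.2]
grip_width: 0.0484
finger_force: 0.0
```

Request:
apply_moves --commands '[{"translation": [0, 0, 0], "twist": [0, 0, 0], "hand": 110}, {"translation": [0, 0, 0], "twist": [0, 0, 0], "hand": 110}, {"translation": [0, 0, -0.5], "twist": [0, 0, 0], "hand": 110}, {"translation": [0, 0, -2], "twist": [0, 0, 0], "hand": 110}, {"translation": [0, 0, -4], "twist": [0, 0, 0], "hand": 110}]'

```text
clock: 18.6
ee_pos: [0.4977, -0.2679, 0.2817]
eef_rot: [[0.696, 0.718, -0.004], [0.718, -0.696, 0.003], [-0.001, -0.005, -1.0]]
contact_force: [-0.4, 0.1, -0.1]
grip_width: 0.0485
finger_force: 0.0
```

Request:
apply_moves --commands '[{"translation": [0, 0, -3], "twist": [0, 0, 0], "hand": 110}, {"translation": [0, 0, -6], "twist": [0, 0, 0], "hand": 110}, {"translation": [0, 0, -8], "twist": [0, 0, 0], "hand": 110}, {"translation": [0, 0, -8], "twist": [0, 0, 0], "hand": 110}, {"translation": [0, 0, -8], "twist": [0, 0, 0], "hand": 110}]'

```text
clock: 19.02
ee_pos: [0.4989, -0.2688, 0.365]
eef_rot: [[0.696, 0.718, 0.003], [0.718, -0.696, -0.003], [0.0, 0.004, -1.0]]
contact_force: [0.6, -0.9, -0.4]
grip_width: 0.0486
finger_force: 0.0
```

Run:
```python
from st import *
st()
C=cam("wrist");i=arm.snapshot("wrist");cv2.imwrite("pics/w7.png",i[:,:,::-1])
print("pred top centre",proj(C,[(.4987,-.268,.109)]))
g=i.astype(int); 
q=proj(C,[(.4987,-.268,.109)])[0].astype(int)
m=((g.min(2)>185)&(g.max(2)-g.min(2)<45)).astype(np.uint8)
n,l,s,c=cv2.connectedComponentsWithStats(m)
for j in range(1,n):
    if s[j][4]>150:
        r=cv2.minAreaRect(np.argwhere(l==j)[:,::-1].astype(np.float32)); P=plane(C,r[0],.109)
        b=cv2.boxPoints(r); e=[plane(C,x,.109) for x in b]; print(s[j],r,P.round(4),[round(float(np.linalg.norm(e[k]-e[k-1]))*1000,1) for k in range(2)])
for d in arm.silhouettes("tuner","wrist"): print(d["conf"],d["at"])
S=cam("scene");sc=arm.snapshot("scene")
import nd
print("scene needle",nd.needle(S,sc,(.506,.1475)))
```

```text
t 19.02 p [ 0.4989 -0.2688  0.365 ] yaw_y -44.1 j6 7.0 F [ 0.6 -0.9 -0.4] T [-0.005  0.03  -0.013] w 0.0486
pred top centre [[274.97031954 219.04193518]]
[269 196  21  41 616] ((279.0, 216.0), (40.0, 20.0), 90.0) [ 0.5026 -0.2684  0.109 ] [32.0, 15.1]
0.92 [271.7, 208.1]
0.83 [321.1, 308.3]
0.77 [256.9, 137.7]
scene needle [0.5, 0.15, -31.74, 28.86, -31.74, 54.59, -31.67, 72.73]
```

```bash
python3 -c "
from rig import arm
print(arm.close_job())"
```

```text
the job is handed in; nothing more can be done
None
```

I handed the job in at about 19 s on the clock: by the last camera measurements, the trimmer is turned so the needle sits on the set index to within about half a degree, the white tuning tool is back in its holder, and the arm touched nothing else I could see.

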